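Reset a label-roll stand for large rolls

ROBOT

A 6-joint arm with a two-finger parallel gripper is mounted at the origin on a cart in front of the work surface, level with it; the furniture and walls round the work are solid. World frame = base frame: x ahead of the robot, y to its left, z up, the work surface at z = 0. Lengths are in m, angles in rad, forces in N, time in s.
With the tool pointing down it reaches from about 0.325 to 0.775 m from the base axis. Payload 9.3 kg.
Tool frame: the origin (TCP) lies at the very end of the fingers, on their centre line; the grasp point (between the pads) lies 19 mm behind it; z points along the fingers, y is the direction in which the jaws open and shut (so a half turn about z gives the same grasp; the last joint's range is limited). The gripper opens to 85 mm and grips with 20 to 120 N. Pads are 22 mm wide; open, the fingers measure 114 mm over their backs; the gripper's body (76 mm by 85 mm) begins 54 mm behind the grasp point. The pads swing forward as they close: fully open they stand 13 mm farther back than shut.
Start: joints at [-1.398, 0.259, 0.021, 1.334, 0, 1.418], TCP at [0.176, -0.521, 0.231] pointing down, gripper open.
Joint ranges: [-3.04, 3.04], [-0.91, 1.82], [-1.04, 1.36], [-1.92, 1.95], [-1.52, 1.45], [-3.14, 3.14]. Speed limits (rad/s): [2.22, 2.22, 2.79, 3.14, 3.14, 3.14].

INTERFACE

Orientations are given as a rotation vector (axis times angle).
In Python, from bench import * gives the robot as it stands.
- The arm moves only by the tool move_arm, never from a script. Its argument "moves" is a list that holds one entry, the list of rows, each a list of 7 numbers: the finger opening in m, from 0 to 0.0854, then the shift along the world's x, y, z in m, then the turn, a rotation vector about the world's x, y, z in degrees. A call has 1 to 20 rows; each row shifts and turns the commanded pose from where the row before left it; what a row does not reach is not made up. A row lasts 1/12 s, in which the tool goes at most 41.7 mm and 7.16 degrees, less where a joint would pass 70% of its speed; a pose out of reach is approached as far as the arm can. A call with a gripper value outside its range is refused whole. The fingers move at their own pace and stop on an object; "force" is the grip in N (left out, the last holds). Time passes only in rows, so rows that do not move let the fingers close. It gives the time, the measured TCP pose, the force and the opening at its end, in the units of the state.
- sense(): the state, without advancing time (a new reading comes with each control period).
- camera(name): name is "side" or "top" or "wrist"; returns a dict with "frame" (384x512x3 uint8, red, green, blue), "K" (3x3 intrinsics, pixels), "R" (3x3) and "t" (3): a world point X has camera coordinates R X + t. Camera axes: x right, y down, z forward; pixel columns grow to the right and rows downward; lengths in m; the calibration is good to about 2 mm. A picture is of the moment at which its call begins. There is no depth.
- job_done(): hands the job in, once; it reports no verdict.
The state is a dict: "clock": time; "joints": joint angles; "joint_velocities": joint speeds; "joint_torque": joint torques, N m; "position": TCP position; "orientation": TCP orientation; "contact_force": force on the tool from outside, world axes, zero at the start; "wrist_torque": the same for the moment, N m; "width": opening from 0.0 (shut) to 1.0 (fully open).
Only numpy, scipy, OpenCV 4.12 (cv2) and the standard library are available. Lean on these libraries where they do the work, as an engineer would, in place of code of your own. Each camera call takes 0.05 s, during which the arm holds its last target.

TASK

Get the label stand ready for large rolls: lift the small label roll straight up off the spindle and set it down flat in the shallow square tray without dropping it, then let go of it. Then pull up the black lock knob, slide the white guide exactly one hole farther from the spindle, let the pin go fully down into that hole, and finish there with the fingers still on the knob, holding it pressed down. Leave the other things on the desk where they are.

Things in the scene. Friction and masses are not known exactly. Their poses are not given: they have to be found in the camera images.
- roll_stand: Label-roll stand screwed to the desk: grey base 84 x 270 x 8 mm (x by y), spindle at its +y end, aluminium ladder bar along y, 24 mm wide, top 34 mm above the desk. Origin: centre of the base's underside; z up; local +y points to the spindle, so outward is local -y. Holes in the bar's top, 10 mm square, 14 mm deep, at local y = +37, +5 (the pin starts here), -27 and -59 mm (32 mm apart).
- spindle_top (a point): Top of the upright spindle, 20 mm in diameter with a tapered tip, 75 mm above the desk. The roll stands round it on a collar 12 mm above the desk; the top 18 mm of the spindle stick out of the roll.
- label_roll: The small wound label roll (white paper on a cardboard core) that starts on the spindle. Outside diameter 54 mm, 45 mm high, bore 28 mm, 0.08 to 0.17 kg. Origin: centre of its underside; z along its bore.
- roll_center (a point): Centre of the small label roll, half-way up its bore.
- roll_tray_in (a point): Centre of the inner floor of the shallow square grey tray, fixed to the desk; 104 x 104 mm outside, walls 4 mm thick, rim 22 mm above the desk, inner floor 4 mm above the desk. Its x and y run along the tray's sides.
- guide (a joint): White square-tube guide, 36 mm wide and 60 mm long, sliding on the ladder bar; its upright edge plate, 70 mm wide, faces the spindle and rises 48 mm above the desk. Value in m: 0 at the start hole, +0.032 with the pin over the next hole away from the spindle; stops at -0.031 and +0.066. Slides with about 1.5 N of friction when the pin is out. The lock plunger rides on it.
- lock_plunger (a joint): Spring lock plunger standing upright on top of the guide, 8 mm round-nosed pin. Value in m: 0 with the pin fully down in a hole, 0.014 fully pulled up. The pin reaches 10 mm into a hole, so at 0.010 and above it is clear of the bar. The spring pushes it down with 4 N (down) to 6 N (up); over a hole it drops in by itself.
- lock_knob: Black mushroom knob on top of the plunger: 24 mm high, 18 mm across at its foot, 26 mm across the head. Origin: centre of its underside, 55 mm above the desk when the pin is down, so the top is then 79 mm above the desk. Same axes as the stand.
- knob_center (a point): Centre of the lock knob, 12 mm above its underside; 67 mm above the desk when the pin is down. It moves with the plunger and the guide.
- next_hole (a point): Mouth of the hole that the pin must go into, on the bar's top, 34 mm above the desk, 32 mm from the start hole away from the spindle.
- phone: Bystander: dark phone, 161 x 76 x 10 mm, lying on the desk; origin at the centre of its underside. Leave alone.
- gel_pen: Bystander: pen, 156 mm long, lying on the desk. Leave alone.
- barcode_pad: Bystander: white label pad, 115 x 60 x 14 mm, lying on the desk. Leave alone.
- big_roll: Bystander: large label roll, 136 mm in diameter, 45 mm high, lying flat on the desk; origin at the centre of its underside. Leave alone.
- tube_a: Bystander: sample tube with a red cap, 31 mm across, 100 mm high, standing at the back left. Leave alone.
- tube_b: Bystander: second sample tube, the same, beside the first. Leave alone.
Mind the look-alikes: they are no part of the job. There is more than one size of the label_roll; the one meant has the size given above.

How it is judged:
By the outcome, as a careful person would: the job done as asked, in the order asked, and still so for the second after the job is handed in, while the arm keeps its last pose, push and grip.
It also fails if it takes over 51 s, if anything falls off the work surface, if the arm or the gripper's body presses on something with over 40 N, if the wrist force passes 120 N, or if a joint passes its speed limit or range.

## Working session

There is one attempt and no reset: what is moved stays moved. The work goes in short steps, Python scripts to look and compute and a tool call to move; the robot and the scene stay as the last step left them, time stands still between calls to the robot, and variables do not carry over. Pictures are saved under pics/ and viewed, and the job is handed in when it is done.

Besides the shell and the picture viewer there is one more tool, called as name(argument=value, ...), one argument or row to a line, values as JSON. move_arm: Moves the arm, as the interface text tells. Its arguments: {"type":"object","properties":{"moves":{"type":"array","items":{"type":"array","items":{"type":"array","items":{"type":"number"}}}},"force":{"type":"number"}},"required":["moves"]}

```bash
mkdir -p pics; ls
cat > h.py <<'E'
from bench import *
import numpy as np, cv2
def save(c,n): cv2.imwrite(f"pics/{n}.png",cv2.cvtColor(c["frame"],cv2.COLOR_RGB2BGR))
def proj(c,X):
    p=c["K"]@(c["R"]@np.array(X,float)+c["t"]); return p[:2]/p[2]
def ray(c,u,v,z):
    d=np.array(c["R"]).T@np.linalg.inv(c["K"])@np.array([u,v,1.]); o=-np.array(c["R"]).T@c["t"]
    return o+d*(z-o[2])/d[2]
E
python3 - <<'E'
from h import *
import pickle
for n in("top","side"):
    c=camera(n); save(c,n+"0"); pickle.dump(c,open(n+"0.pkl","wb")); print(n,-np.array(c["R"]).T@c["t"])
print(sense())
E
```

```text
pics
top [0.30881474 0.0287995  1.11451295]
side [0.46062109 1.2257186  0.59057687]
{'clock': 0.1, 'joints': array([-1.39758879e+00,  2.59149166e-01,  2.08006619e-02,  1.33368957e+00,
       -1.32680391e-05,  1.41819736e+00]), 'joint_velocities': array([-0.00274105, -0.00012761,  0.00173689, -0.00070388,  0.00116764,
       -0.00177581]), 'joint_torque': array([ 3.28950977e-03, -5.56695020e+01,  3.45071518e+01,  1.16386742e-02,
       -2.37805807e-04,  6.11350927e-06]), 'position': array([ 0.17598654, -0.52080613,  0.23070485]), 'orientation': array([-3.09877468e+00, -5.09313778e-01,  4.09226386e-05]), 'contact_force': array([ 0.82685231, -0.37163041, -0.87357459]), 'wrist_torque': array([-0.03434487, -0.01004815,  0.02354928]), 'width': 1.0031121189235521}
```

View pics/top0.png

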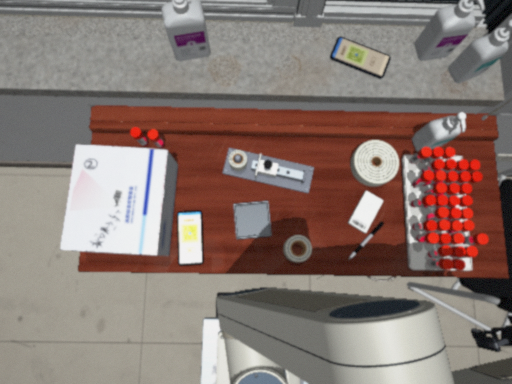

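View pics/side0.png

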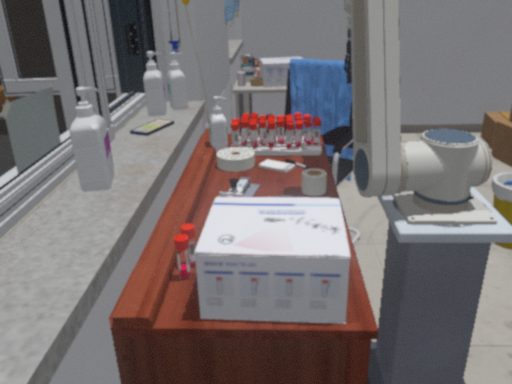

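Run:
```python
import pickle,cv2
from h import *
c=pickle.load(open("top0.pkl","rb"));f=cv2.cvtColor(c["frame"],cv2.COLOR_RGB2BGR)
cv2.imwrite("pics/ct.png",cv2.resize(f[140:265,215:325],None,fx=4.8,fy=4.8,interpolation=cv2.INTER_CUBIC)[:600])
c=pickle.load(open("side0.pkl","rb"));f=cv2.cvtColor(c["frame"],cv2.COLOR_RGB2BGR)
cv2.imwrite("pics/cs.png",cv2.resize(f[140:230,200:350],None,fx=5,fy=5,interpolation=cv2.INTER_CUBIC))
```

```text
(no output)
```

View pics/ct.png

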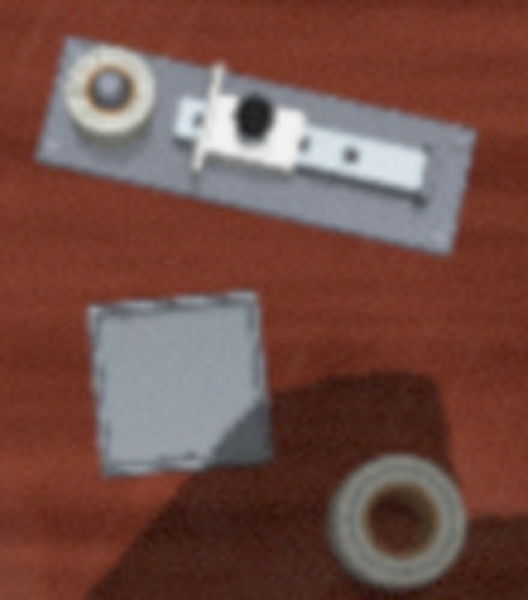

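View pics/cs.png

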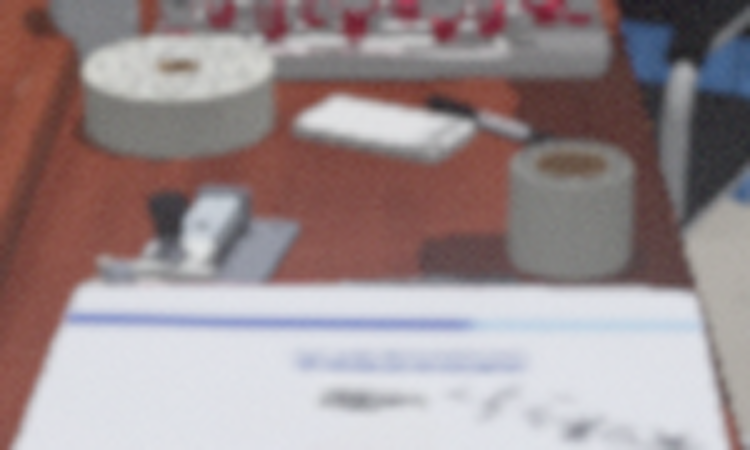

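Three rolls are visible: one on the spindle at top-camera (238,158), a tall medium one at (298,249), and the large one at (376,163). The small roll is the one on the spindle. The enlarged crop shows it around the spindle tip, and it is clearly smaller than the other two. Next I'll measure the positions.

Run:
```python
import pickle
from h import *
from scipy.optimize import least_squares
c=pickle.load(open("top0.pkl","rb"))
P=lambda u,v:(u/4.8+215-.4,v/4.8+140-.4)
px=[P(*p) for p in[(67,37),(475,128),(453,254),(37,162)]]
# local corners: spindle end far(+x) ...
L=[(.042,.135),(.042,-.135),(-.042,-.135),(-.042,.135)]
def rt(p,l): 
    C,S=np.cos(p[2]),np.sin(p[2]); return np.array([p[0]+C*l[0]-S*l[1],p[1]+S*l[0]+C*l[1]])
f=lambda p:np.concatenate([ray(c,*q,.008)[:2]-rt(p,l) for q,l in zip(px,L)])
r=least_squares(f,[.5,0,0]);print("stand",r.x,np.degrees(r.x[2]),r.fun.round(4))
p=r.x
for n,u,z in[("spindle tip",(111,86),.072),("roll top",(110,92),.057),("knob",(255,117),.079),("hole37",(200,121),.034),("hole-27",(305,145),.034),("hole-59",(351,156),.034)]:
    w=ray(c,*P(*u),z);C,S=np.cos(p[2]),np.sin(p[2]);d=w[:2]-p[:2]
    print(n,w.round(4),"local",round(C*d[0]+S*d[1],4),round(-S*d[0]+C*d[1],4))
t=[ray(c,*P(*u),.022)[:2] for u in[(88,308),(255,292),(272,460),(104,476)]]
print("tray",np.mean(t,0),np.array(t).round(4), [np.linalg.norm(t[i]-t[i-1]) for i in range(4)])
d=t[1]-t[0];print(np.degrees(np.arctan2(d[1],d[0])))
print("start pose rel")
print(ray(c,298,249,.0))
```

```text
stand [ 0.58909384 -0.02417464 -0.2039567 ] -11.685858072815101 [ 0.0006 -0.      0.      0.0011 -0.0003 -0.0008 -0.0003 -0.0004]
spindle tip [0.6077 0.068  0.072 ] local -0.0004 0.094
roll top [0.6082 0.069  0.057 ] local -0.0002 0.0951
knob [ 0.5882 -0.0191  0.079 ] local -0.0019 0.0048
hole37 [0.5971 0.0132 0.034 ] local 0.0002 0.0383
hole-27 [ 0.5829 -0.0526  0.034 ] local -0.0003 -0.0291
hole-59 [ 0.5764 -0.0813  0.034 ] local -0.0009 -0.0585
tray [0.43364084 0.02297289] [[ 0.4794  0.0806]
 [ 0.4913 -0.0227]
 [ 0.3876 -0.0341]
 [ 0.3763  0.0681]] [np.float64(0.10391953467707532), np.float64(0.10401386234832463), np.float64(0.10435622317333693), np.float64(0.10281949258144141)]
-83.43407603581046
start pose rel
[ 0.35027122 -0.1151953   0.        ]
```

move_arm(
  moves=[
    [[0.085,0.0216,0.0295,0,0,0,3],[0.085,0.0216,0.0295,0,0,0,3],[0.085,0.0216,0.0295,0,0,0,3],[0.085,0.0216,0.0295,0,0,0,3],[0.085,0.0216,0.0295,0,0,0,3],[0.085,0.0216,0.0295,0,0,0,3],[0.085,0.0216,0.0295,0,0,0,3],[0.085,0.0216,0.0295,0,0,0,3],[0.085,0.0216,0.0295,0,0,0,3],[0.085,0.0216,0.0295,0,0,0,3],[0.085,0.0216,0.0295,0,0,0,3],[0.085,0.0216,0.0295,0,0,0,3],[0.085,0.0216,0.0295,0,0,0,3],[0.085,0.0216,0.0295,0,0,0,3],[0.085,0.0216,0.0295,0,0,0,3],[0.085,0.0216,0.0295,0,0,0,3],[0.085,0.0216,0.0295,0,0,0,3],[0.085,0.0216,0.0295,0,0,0,3],[0.085,0.0216,0.0295,0,0,0,3],[0.085,0,0,0,0,0,0]],
  ],
)

```text
clock: 1.77
position: [0.5888, 0.0439, 0.2299]
orientation: [-2.473, -1.935, -0.001]
contact_force: [-1.6, -0.5, -0.3]
width: 0.993
```

```bash
cat >> h.py <<'E'
from scipy.spatial.transform import Rotation as Ro
def yaw():
    y=Ro.from_rotvec(sense()["orientation"]).as_matrix(); return np.degrees(np.arctan2(y[1,1],y[0,1])), y[:,2]
E
python3 - <<'E'
from h import *
c=camera("wrist");save(c,"w1");import pickle;pickle.dump(c,open("w1.pkl","wb"))
print(sense()["position"],yaw(),sense()["joints"])
print(-c["R"].T@c["t"],proj(c,(.608,.0685,.057)),proj(c,(.5901,-.0193,.079)))
E
```

```text
[0.58743376 0.04202201 0.22996036] (np.float64(-14.08187663363273), array([-1.60460030e-03,  4.14784237e-04, -9.99998627e-01])) [-7.11705078e-02  3.27305073e-01  1.16230563e-01  1.36135185e+00
  2.99630359e-04  1.74540070e+00]
[0.60978918 0.1261268  0.37181096] [263.3796737  146.46733923] [266.49450097 231.6479529 ]
```

View pics/w1.png

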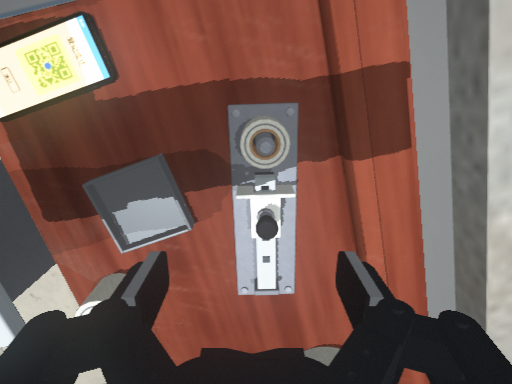

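The wrist picture shows the roll ring centred at about (265,144), the knob head at (267,226) and the tray at (138,203). That agrees with my projections to within about 2 px. I'll refine the roll, spindle, knob and hole positions.

Run:
```python
import pickle
from h import *
c=pickle.load(open("w1.pkl","rb"));f=cv2.cvtColor(c["frame"],cv2.COLOR_RGB2BGR)
cv2.imwrite("pics/cw1.png",cv2.resize(f[100:300,215:315],None,fx=3,fy=3,interpolation=cv2.INTER_CUBIC))
cv2.imwrite("pics/cw1b.png",cv2.resize(f[115:255,75:205],None,fx=4,fy=4,interpolation=cv2.INTER_CUBIC))
```

```text
(no output)
```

View pics/cw1.png

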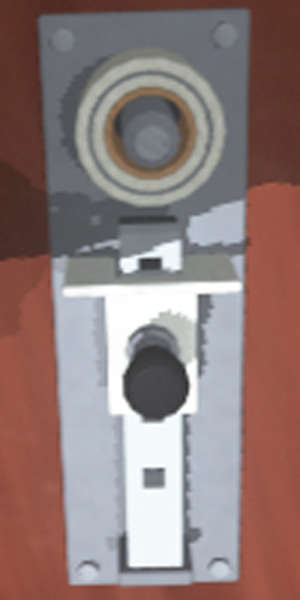

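View pics/cw1b.png

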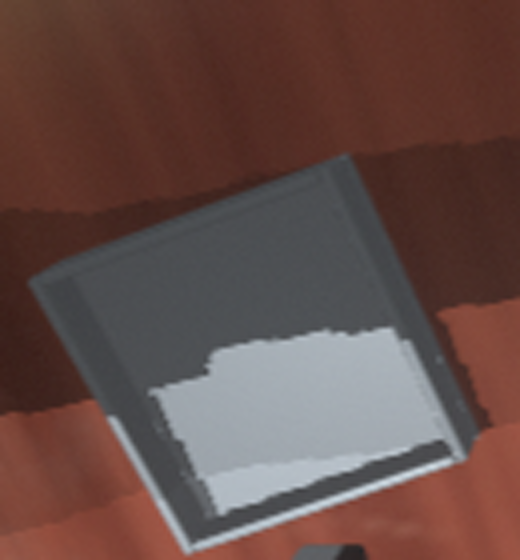

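Run:
```python
import pickle
from h import *
from scipy.optimize import least_squares
c=pickle.load(open("w1.pkl","rb"))
A=lambda u,v:(215+u/3-.3,100+v/3-.3); B=lambda u,v:(75+u/4-.4,115+v/4-.4)
for n,u,z in[("roll",(151,127.5),.057),("tip",(152,143),.075),("knob",(155,381),.079),("hole-59",(154,478),.034),("hole37",(150,265),.034)]: print(n,ray(c,*A(*u),z).round(4))
print("tray",np.mean([ray(c,*B(*u),.022) for u in[(30,282),(347,155),(467,460),(190,552)]],0))
b=[ray(c,*A(*u),.008) for u in[(40,12),(248,10),(243,582),(70,584)]];print("base",np.mean(b,0),np.array(b).round(4))
d=b[1]+b[0]-b[2]-b[3];print(np.degrees(np.arctan2(d[1],d[0]))-90)
```

```text
roll [0.6107 0.0725 0.057 ]
tip [0.6098 0.0704 0.075 ]
knob [ 0.5913 -0.0135  0.079 ]
hole-59 [ 0.5776 -0.0801  0.034 ]
hole37 [0.598  0.0152 0.034 ]
tray [0.43762066 0.02498483 0.022     ]
base [ 0.59077035 -0.0221921   0.008     ] [[ 0.5789  0.1187  0.008 ]
 [ 0.6582  0.0998  0.008 ]
 [ 0.6043 -0.1632  0.008 ]
 [ 0.5218 -0.144   0.008 ]]
-11.928363786951408
```

move_arm(
  moves=[
    [[0.085,0.0075,0.0101,0,0,0,2.3],[0.085,0.0075,0.0101,-0.02,0,0,0],[0.085,0.0076,0.0101,-0.03,0,0,0],[0.085,0,0,-0.03,0,0,0],[0.085,0,0,-0.03,0,0,0],[0.085,0,0,-0.01,0,0,0],[0.085,0,0,0,0,0,0],[0.085,0,0,0,0,0,0],[0.085,0,0,0,0,0,0]],
  ],
)

```text
clock: 2.57
position: [0.61, 0.0693, 0.1134]
orientation: [2.441, 1.975, 0.003]
contact_force: [0.0, 0.6, -0.1]
width: 0.995
```

Run:
```python
from h import *
c=camera("wrist");save(c,"w2");s=sense()
print(s["position"],yaw(),s["contact_force"])
for p in[(.609,.070,.075),(.609,.070,.057)]:print(proj(c,p))
```

```text
[0.61009501 0.06942661 0.1134578 ] (np.float64(-12.047680378905879), array([ 3.24667447e-03, -5.45933018e-05, -9.99994728e-01])) [ 0.28224505  0.08112836 -0.42507801]
[249.14898176 224.23382684]
[249.28504894 213.62275069]
```

View pics/w2.png

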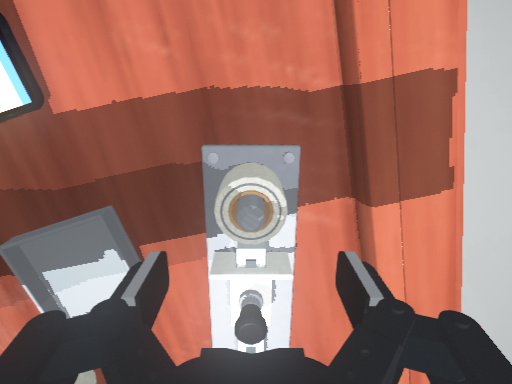

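Run:
```python
from h import *
f=cv2.imread("pics/w2.png");cv2.imwrite("pics/cw2.png",cv2.resize(f[140:340,190:320],None,fx=3,fy=3,interpolation=cv2.INTER_CUBIC))
```

```text
(no output)
```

View pics/cw2.png

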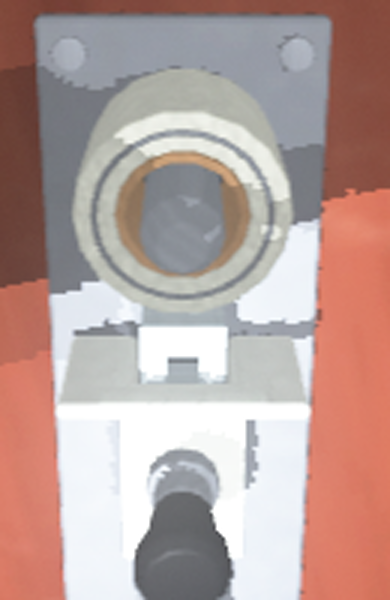

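move_arm(
  moves=[
    [[0.085,0,0.001,-0.02,0,0,0.2],[0.085,0,0.001,-0.025,0,0,0],[0.085,0,0,-0.02,0,0,0],[0.085,0,0,-0.015,0,0,0],[0.085,0,0,-0.007,0,0,0],[0.085,0,0,0,0,0,0],[0.085,0,0,0,0,0,0],[0.085,0,0,0,0,0,0]],
  ],
)

```text
clock: 3.28
position: [0.61, 0.0717, 0.0259]
orientation: [2.437, 1.98, 0.003]
contact_force: [0.7, -0.3, -0.7]
width: 0.996
```

Run:
```python
from h import *
c=camera("wrist");save(c,"w3");s=sense()
print(s["position"],yaw(),s["contact_force"])
```

```text
[0.60995868 0.07168251 0.02584885] (np.float64(-11.837041221595843), array([ 2.42909554e-03, -2.04217541e-05, -9.99997050e-01])) [-0.09142032  0.37690823 -0.6092427 ]
```

View pics/w3.png

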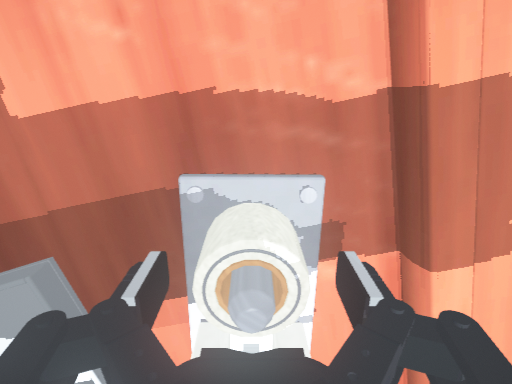

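The roll sits midway between the fingers: its axis is near column 252, with the pads at 152 and 352. Closing now.

move_arm(
  moves=[
    [[0.07,0,0,0,0,0,0],[0.055,0,0,0,0,0,0],[0.045,0,0,0,0,0,0],[0.045,0,0,0,0,0,0],[0.045,0,0,0,0,0,0],[0.045,0,0,0,0,0,0],[0.045,0,0,0,0,0,0],[0.045,0,0,0,0,0,0]],
  ],
  force=40,
)

```text
clock: 4.0
position: [0.6093, 0.0717, 0.025]
orientation: [2.438, 1.98, 0.001]
contact_force: [-1.2, -1.1, 5.8]
width: 0.609
```

Run:
```python
from h import *
c=camera("wrist");save(c,"w4");s=sense()
print(s["position"],yaw(),s["contact_force"],s["width"]*85.4)
```

```text
[0.60931268 0.07175349 0.02502826] (np.float64(-11.831225995589353), array([ 1.02582929e-03, -3.08693823e-05, -9.99999473e-01])) [-1.2367328  -0.3030409   6.14400486] 51.950417935740475
```

View pics/w4.png

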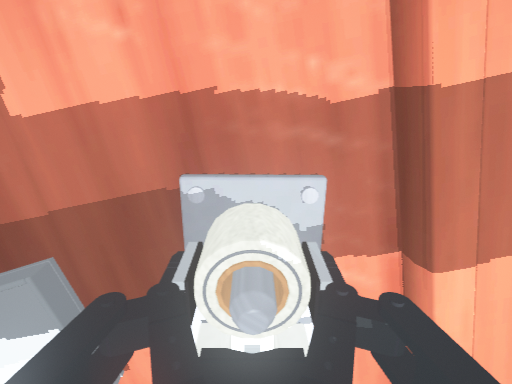

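Gripped at 52 mm. Lifting straight up.

move_arm(
  moves=[
    [[0.045,0,0,0.005,0,0,0],[0.045,0,0,0.01,0,0,0],[0.045,0,0,0.015,0,0,0],[0.045,0,0,0.015,0,0,0],[0.045,0,0,0.015,0,0,0],[0.045,0,0,0.015,0,0,0],[0.045,0,0,0.015,0,0,0],[0.045,0,0,0.01,0,0,0],[0.045,0,0,0.01,0,0,0],[0.045,0,0,0,0,0,0],[0.045,0,0,0,0,0,0]],
  ],
)

```text
clock: 4.97
position: [0.6091, 0.0718, 0.1345]
orientation: [2.438, 1.98, 0.001]
contact_force: [0.4, -0.7, -2.1]
width: 0.605
```

Run:
```python
from h import *
c=camera("wrist");save(c,"w5");s=sense()
print(s["position"],yaw(),s["contact_force"],s["width"]*85.4)
```

```text
[0.60877355 0.0717279  0.13379597] (np.float64(-11.835129918861103), array([-6.77400359e-04,  1.60042576e-05, -9.99999770e-01])) [ 0.57157868 -0.22155058 -1.47976924] 52.0564828395646
```

View pics/w5.png

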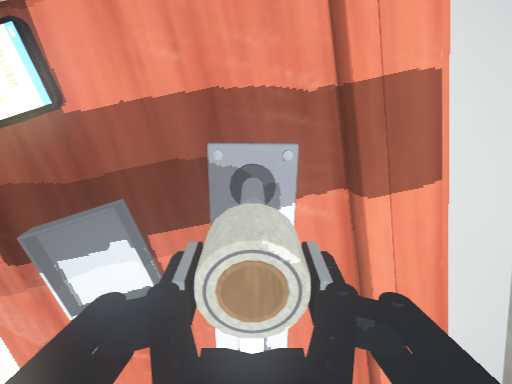

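move_arm(
  moves=[
    [[0.045,-0.01,-0.003,0,0,0,-2],[0.045,-0.02,-0.0055,0,0,0,-3.5],[0.045,-0.025,-0.007,0,0,0,-4],[0.045,-0.025,-0.007,0,0,0,-4],[0.045,-0.025,-0.007,0,0,0,-4],[0.045,-0.025,-0.007,0,0,0,-4],[0.045,-0.025,-0.007,0,0,0,-3.5],[0.045,-0.0185,-0.0045,0,0,0,-2],[0.045,0,0,-0.02,0,0,0],[0.045,0,0,-0.02,0,0,0],[0.045,0,0,-0.02,0,0,0],[0.045,0,0,0,0,0,0],[0.045,0,0,0,0,0,0],[0.045,0,0,0,0,0,0]],
  ],
)

```text
clock: 6.18
position: [0.4357, 0.0237, 0.0747]
orientation: [-2.833, -1.357, 0.0]
contact_force: [-0.2, 0.1, -1.2]
width: 0.608
```

Run:
```python
from h import *
c=camera("wrist");save(c,"w6");s=sense()
print(s["position"],yaw(),s["contact_force"],s["width"]*85.4)
c=camera("top");f=cv2.cvtColor(c["frame"],cv2.COLOR_RGB2BGR)
cv2.imwrite("pics/t6.png",cv2.resize(f[140:265,195:325],None,fx=4.6,fy=4.6,interpolation=cv2.INTER_CUBIC))
```

```text
[0.43608284 0.02369081 0.07504684] (np.float64(-38.82994499013344), array([ 8.11283624e-04, -9.70414153e-05, -9.99999666e-01])) [-0.89850867 -0.66562502 -1.21180499] 51.7450233330734
```

View pics/w6.png

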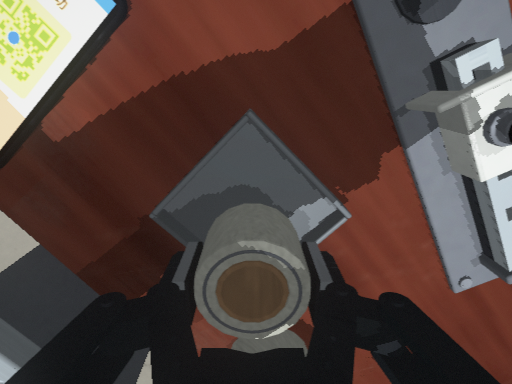

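View pics/t6.png

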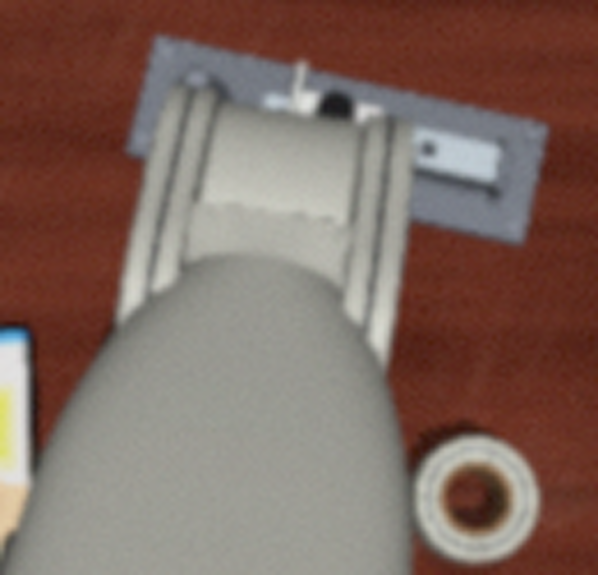

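move_arm(
  moves=[
    [[0.045,0,0,-0.015,0,0,0],[0.045,0,0,-0.015,0,0,0],[0.045,0,0,-0.01,0,0,0],[0.045,0,0,-0.008,0,0,0],[0.045,0,0,-0.004,0,0,0],[0.045,0,0,0,0,0,0],[0.045,0,0,0,0,0,0],[0.045,0,0,0,0,0,0]],
  ],
)

```text
clock: 6.95
position: [0.436, 0.0237, 0.0229]
orientation: [2.833, 1.356, 0.001]
contact_force: [0.9, -0.3, -2.5]
width: 0.604
```

Run:
```python
from h import *
c=camera("wrist");save(c,"w7");s=sense()
print(s["position"],yaw(),s["contact_force"],s["width"]*85.4)
```

```text
[0.43599547 0.02368744 0.02288168] (np.float64(-38.833160068234), array([ 1.09335281e-03, -1.77524824e-04, -9.99999387e-01])) [ 0.11050714 -0.46283756 -0.89715173] 52.14815472341457
```

View pics/w7.png

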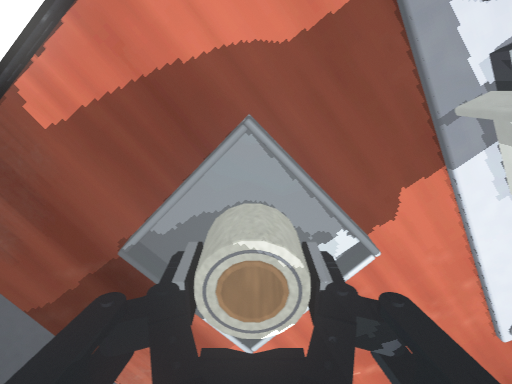

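Tray corners are at (248,117), (380,255), (250,350) and (120,255), and the roll axis at column 252 is inside and centred. Lowering the last millimetres gently.

move_arm(
  moves=[
    [[0.045,0,0,-0.002,0,0,0],[0.045,0,0,-0.002,0,0,0],[0.045,0,0,-0.001,0,0,0],[0.045,0,0,-0.001,0,0,0],[0.045,0,0,0,0,0,0],[0.045,0,0,0,0,0,0]],
  ],
)

```text
clock: 7.5
position: [0.4355, 0.0238, 0.017]
orientation: [2.833, 1.357, 0.001]
contact_force: [-4.4, 0.2, 11.9]
width: 0.609
```

It has touched down with about 13 N. Easing up 0.5 mm and releasing.

move_arm(
  moves=[
    [[0.045,0,0,0.0005,0,0,0],[0.05,0,0,0,0,0,0],[0.056,0,0,0,0,0,0],[0.06,0,0,0,0,0,0],[0.068,0,0,0,0,0,0],[0.07,0,0,0,0,0,0],[0.07,0,0,0,0,0,0],[0.07,0,0,0,0,0,0]],
  ],
)

```text
clock: 8.17
position: [0.4355, 0.0237, 0.0167]
orientation: [-2.833, -1.357, 0.0]
contact_force: [-0.2, -0.5, -0.0]
width: 0.816
```

Run:
```python
from h import *
c=camera("wrist");save(c,"w8");s=sense()
print(s["position"],yaw(),s["contact_force"],s["width"]*85.4)
```

```text
[0.43552842 0.02372549 0.01673346] (np.float64(-38.83456086348433), array([-5.52254432e-05,  1.14457358e-05, -9.99999998e-01])) [-0.67409211 -0.15975396 -0.05972023] 69.98932129125296
```

View pics/w8.png

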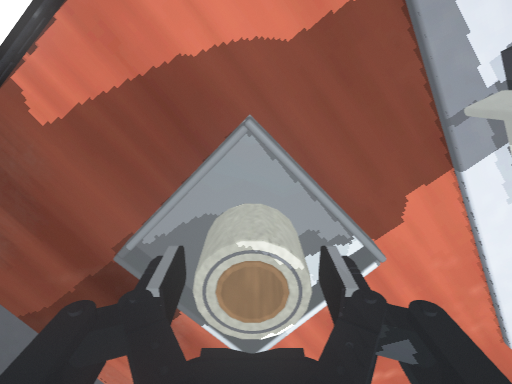

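move_arm(
  moves=[
    [[0.07,0,0,0.01,0,0,0],[0.07,0,0,0.02,0,0,0],[0.07,0,0,0.03,0,0,0],[0.07,0,0,0.03,0,0,0],[0.07,0,0,0.03,0,0,0],[0.07,0.02,-0.005,0.01,0,0,4],[0.07,0.025,-0.007,0,0,0,5],[0.07,0.03,-0.008,0,0,0,5],[0.07,0.03,-0.008,0,0,0,5],[0.07,0.03,-0.008,0,0,0,5],[0.07,0.02,-0.006,0,0,0,3],[0.07,0,0,0,0,0,0],[0.07,0,0,0,0,0,0],[0.07,0,0,0,0,0,0]],
  ],
)

```text
clock: 9.38
position: [0.5897, -0.0181, 0.1464]
orientation: [-2.439, -1.979, 0.001]
contact_force: [-0.9, -0.6, 0.6]
width: 0.821
```

Run:
```python
from h import *
import pickle
c=camera("wrist");save(c,"w9");s=sense();pickle.dump(c,open("w9.pkl","wb"))
print(s["position"],yaw(),s["contact_force"],s["width"]*85.4,proj(c,(.5905,-.018,.079)))
f=cv2.imread("pics/w9.png");cv2.imwrite("pics/cw9.png",cv2.resize(f[100:350,150:350],None,fx=2.4,fy=2.4,interpolation=cv2.INTER_CUBIC))
```

```text
[ 0.58953398 -0.01795669  0.14667496] (np.float64(-11.874760660391239), array([-9.08917424e-04,  1.77158735e-04, -9.99999571e-01])) [0.43892517 0.25313497 0.38942749] 70.25085514721967 [252.2254349 208.1577502]
```

View pics/w9.png

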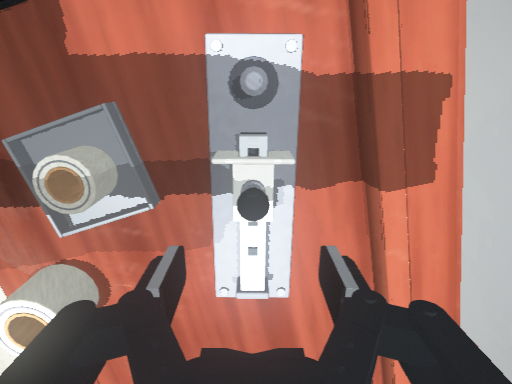

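View pics/cw9.png

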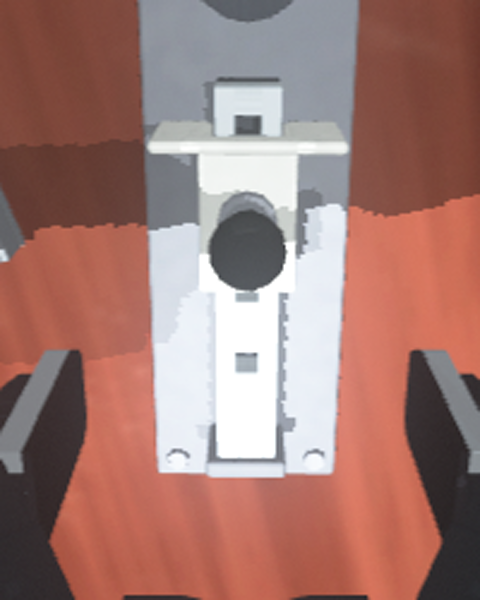

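Knob head at about (252.7,204), within a few mm of the prediction. The roll is in the tray. Descending over the knob with a partial opening.

move_arm(
  moves=[
    [[0.055,0.0005,0.001,-0.015,0,0,0],[0.055,0,0.0005,-0.025,0,0,0],[0.055,0,0,-0.025,0,0,0],[0.055,0,0,-0.015,0,0,0],[0.055,0,0,-0.01,0,0,0],[0.055,0,0,-0.0075,0,0,0],[0.055,0,0,0,0,0,0],[0.055,0,0,0,0,0,0]],
  ],
)

```text
clock: 10.1
position: [0.5911, -0.0167, 0.0499]
orientation: [2.438, 1.98, 0.001]
contact_force: [0.5, -0.3, -0.4]
width: 0.647
```

Run:
```python
from h import *
c=camera("wrist");save(c,"w10");s=sense()
print(s["position"],yaw(),s["contact_force"],s["width"]*85.4)
```

```text
[ 0.59145828 -0.01678419  0.05032137] (np.float64(-11.835660632098588), array([ 1.41047750e-03, -2.54955564e-04, -9.99998973e-01])) [ 0.32417982 -0.46899045  0.28381511] 54.99227257281902
```

View pics/w10.png

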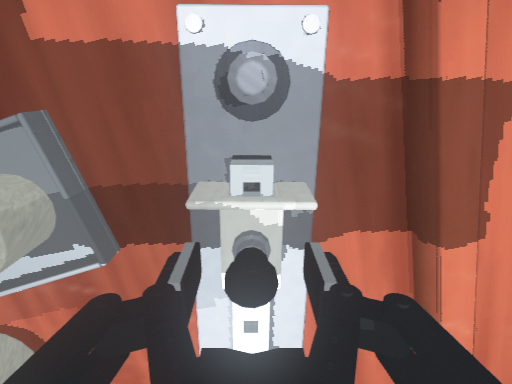

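move_arm(
  moves=[
    [[0.04,0,0,0,0,0,0],[0.028,0,0,0,0,0,0],[0.015,0,0,0,0,0,0],[0.015,0,0,0,0,0,0],[0.015,0,0,0,0,0,0],[0.015,0,0,0,0,0,0],[0.015,0,0,0,0,0,0]],
  ],
  force=45,
)

```text
clock: 10.73
position: [0.5908, -0.0167, 0.0503]
orientation: [2.438, 1.981, 0.0]
contact_force: [-5.1, 1.7, 6.6]
width: 0.278
```

Run:
```python
from h import *
c=camera("wrist");save(c,"w11");s=sense()
print(s["position"],yaw(),s["contact_force"],s["width"]*85.4)
```

```text
[ 0.59079805 -0.01669316  0.05026503] (np.float64(-11.832710309124371), array([ 3.32422931e-04, -7.87870609e-05, -9.99999942e-01])) [-4.68670254  0.24266543  8.21813885] 23.44188892381692
```

View pics/w11.png

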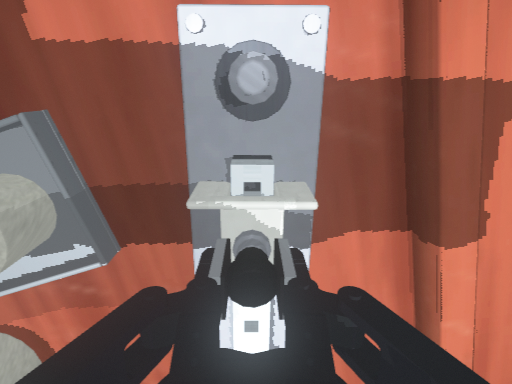

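Knob gripped at about 23.5 mm indicated (the 54 mm roll read 52). Pulling up.

move_arm(
  moves=[
    [[0.015,0,0,0.003,0,0,0],[0.015,0,0,0.003,0,0,0],[0.015,0,0,0.003,0,0,0],[0.015,0,0,0.003,0,0,0],[0.015,0,0,0.001,0,0,0],[0.015,0,0,0,0,0,0],[0.015,0,0,0,0,0,0]],
  ],
)

```text
clock: 11.37
position: [0.5907, -0.0167, 0.062]
orientation: [-2.438, -1.98, 0.001]
contact_force: [-2.9, 0.4, -6.7]
width: 0.275
```

Run:
```python
from h import *
c=camera("wrist");save(c,"w12");s=sense()
print(s["position"],yaw(),s["contact_force"],s["width"]*85.4)
```

```text
[ 0.59069353 -0.01667643  0.06196071] (np.float64(-11.830975909787508), array([-8.42407372e-04,  1.94045089e-04, -9.99999626e-01])) [-2.08794797  0.14608098 -6.32647783] 23.407048340548496
```

View pics/w12.png

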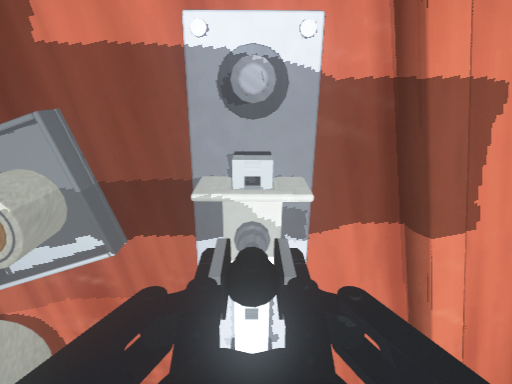

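Up 11.7 mm against about 6 N, so the pin is clear. Sliding outward 32 mm along (-0.204,-0.979).

move_arm(
  moves=[
    [[0.015,-0.0004,-0.002,0,0,0,0],[0.015,-0.0008,-0.004,0,0,0,0],[0.015,-0.0008,-0.004,0,0,0,0],[0.015,-0.0009,-0.0043,0,0,0,0],[0.015,-0.0009,-0.0043,0,0,0,0],[0.015,-0.0009,-0.0043,0,0,0,0],[0.015,-0.0008,-0.004,0,0,0,0],[0.015,-0.0006,-0.0026,0,0,0,0],[0.015,-0.0004,-0.0018,0,0,0,0],[0.015,0,0,0,0,0,0],[0.015,0,0,0,0,0,0]],
  ],
)

```text
clock: 12.33
position: [0.5839, -0.0488, 0.0621]
orientation: [-2.439, -1.98, 0.002]
contact_force: [-5.7, 0.3, -5.6]
width: 0.274
```

Run:
```python
from h import *
c=camera("wrist");save(c,"w13");s=sense()
print(s["position"],yaw(),s["contact_force"],s["width"]*85.4)
d=s["position"][:2]-[.5908,-.0167];print(-d@[.2045,.979], d@[.979,-.2045])
```

```text
[ 0.58393788 -0.04886561  0.06214669] (np.float64(-11.875416202759743), array([-1.03295929e-03, -6.36847952e-04, -9.99999264e-01])) [-5.44110828  0.40011673 -5.97514355] 23.710982944675166
0.03289343205637513 -0.0001401520548640756
```

View pics/w13.png

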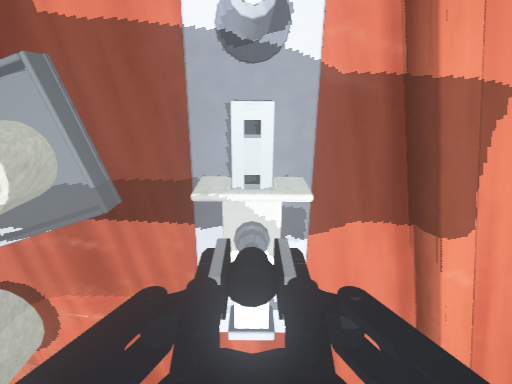

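Slid 32.9 mm by measurement against 31.9 mm commanded. Backing off 0.5 mm and lowering to see whether the pin enters.

move_arm(
  moves=[
    [[0.015,0.0001,0.0005,0,0,0,0],[0.015,0,0,-0.002,0,0,0],[0.015,0,0,-0.002,0,0,0],[0.015,0,0,-0.001,0,0,0],[0.015,0,0,0,0,0,0],[0.015,0,0,0,0,0,0]],
  ],
)

```text
clock: 12.88
position: [0.584, -0.0484, 0.0571]
orientation: [-2.439, -1.98, 0.002]
contact_force: [-5.9, -1.3, -5.4]
width: 0.274
```

Run:
```python
from h import *
s=sense()
print(s["position"],yaw(),s["contact_force"],s["width"]*85.4)
d=s["position"][:2]-[.5908,-.0167];print(-d@[.2045,.979], d@[.979,-.2045])
```

```text
[ 0.58403295 -0.04838455  0.05714448] (np.float64(-11.874648231120862), array([-1.14890833e-03, -7.98961452e-04, -9.99999021e-01])) [-5.93391095 -1.29793475 -5.43355316] 23.39310604791616
0.03240303269915283 -0.00014545406543052156
```

The plunger is now about 7 mm up and the force is still only the spring, so the pin has entered the hole. Lowering the rest of the way.

move_arm(
  moves=[
    [[0.015,0,0,-0.002,0,0,0],[0.015,0,0,-0.002,0,0,0],[0.015,0,0,-0.002,0,0,0],[0.015,0,0,-0.001,0,0,0],[0.015,0,0,0,0,0,0],[0.015,0,0,0,0,0,0]],
  ],
)

```text
clock: 13.38
position: [0.5841, -0.0483, 0.0505]
orientation: [2.439, 1.98, -0.002]
contact_force: [-6.7, -0.1, -2.8]
width: 0.271
```

Run:
```python
from h import *
s=sense()
print(s["position"],yaw(),s["contact_force"],s["width"]*85.4)
d=s["position"][:2]-[.5908,-.0167];print(-d@[.2045,.979], d@[.979,-.2045])
```

```text
[ 0.58411296 -0.04834104  0.0504784 ] (np.float64(-11.86632190651523), array([-7.29320591e-04, -9.39686583e-04, -9.99999293e-01])) [-6.68306925 -0.06091454 -2.78920738] 23.175867075912855
0.03234407994973542 -7.602396477047267e-05
```

move_arm(
  moves=[
    [[0.015,0,0,-0.0005,0,0,0],[0.015,0,0,-0.0005,0,0,0],[0.015,0,0,-0.0005,0,0,0],[0.015,0,0,0,0,0,0],[0.015,0,0,0,0,0,0]],
  ],
)

```text
clock: 13.8
position: [0.5843, -0.0484, 0.0503]
orientation: [2.438, 1.979, -0.0]
contact_force: [-10.2, 0.9, 9.4]
width: 0.275
```

Run:
```python
from h import *
s=sense()
print(s["position"],s["contact_force"],s["width"]*85.4)
```

```text
[ 0.58431004 -0.0483611   0.05028326] [-10.23600392   0.91633364   9.38312503] 23.44496888429199
```

Bottomed out at z 0.0503, the same as at the start hole, pressing 9 N. I'll relieve the sideways load slightly and check visually.

move_arm(
  moves=[
    [[0.015,-0.0005,0.0001,-0.0003,0,0,0],[0.015,0,0,0,0,0,0],[0.015,0,0,0,0,0,0],[0.015,0,0,0,0,0,0]],
  ],
)

```text
clock: 14.13
position: [0.5843, -0.0483, 0.0502]
orientation: [2.437, 1.979, 0.001]
contact_force: [-9.0, 1.2, 8.8]
width: 0.271
```

Run:
```python
from h import *
s=sense()
print(s["position"],s["contact_force"],s["width"]*85.4)
c=camera("wrist");save(c,"w14")
c=camera("side");f=cv2.cvtColor(c["frame"],cv2.COLOR_RGB2BGR);cv2.imwrite("pics/s14.png",f)
c=camera("top");f=cv2.cvtColor(c["frame"],cv2.COLOR_RGB2BGR);cv2.imwrite("pics/t14.png",f)
```

```text
[ 0.58427769 -0.04834947  0.05023875] [-8.95990092  1.16181049  8.83441917] 23.157498539653854
```

View pics/w14.png

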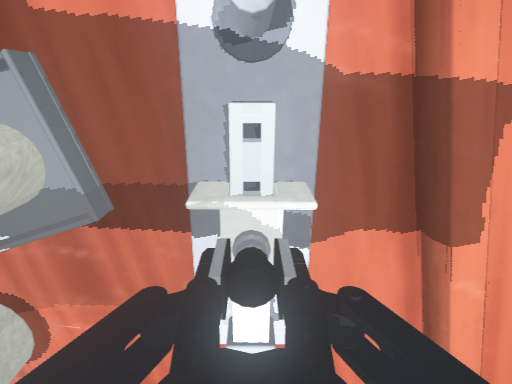

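View pics/t14.png

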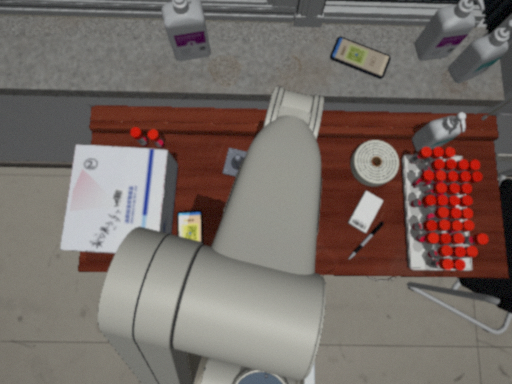

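The wrist picture shows two free holes between the plate and the spindle, at (252,131) and (252,187). These are the +37 hole and the old start hole, so the guide is exactly one hole out. The bystanders in the top view haven't moved. Handing in.

Run:
```python
from h import *
print(job_done()); s=sense(); print(s["clock"],s["position"],s["contact_force"])
```

```text
the job is handed in; nothing more can be done
None
the job is handed in; nothing more can be done
```

I lifted the small roll straight up off the spindle, set it flat in the tray and let go of it. I then pulled the knob up about 12 mm, slid the guide about 32.3 mm outward, and seated the pin in the next hole. I handed in at about 14 s with the fingers still gripping the knob and pressing down.

- **Pin seated:** the last reading had the tool at z 0.0502 m, about the same height as when it gripped the knob at the start hole (0.0503 m). It was pressing down with about 9 N. Two empty holes were visible on the spindle side, so the guide is one hole out.
- **Roll:** it was resting in the tray at release, and looked upright there in the later wrist pictures.
- **Bystanders:** those visible in the last top view looked unmoved. The arm hid the medium roll and part of the phone there, and I did not view the last side picture.
- **Disagreements:** the top and wrist cameras differed by 2–4 mm (up to about 6 mm at the knob), so I used values in between. About 9 N of sideways load stayed on the knob; a 0.5 mm correction barely reduced it.

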